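# Shut and bolt the grinding stone case

### The arm

A 6-joint arm with a two-finger parallel gripper is mounted at the origin on a cart in front of the work surface, level with it; the furniture and walls round the work are solid. World frame = base frame: x ahead of the robot, y to its left, z up, the work surface at z = 0. Lengths are in mm, angles in rad, forces in N, time in s.
With the tool pointing down it reaches from about 275 to 1000 mm from the base axis. Payload 8.4 kg.
Tool frame: the origin (TCP) lies at the very end of the fingers, on their centre line; the grasp point (between the pads) lies 19 mm behind it (r.tcp_to_grasp is the distance from the TCP to the grasp point, in mm); z points along the fingers, y is the line along which they close (so a half turn about z gives the same grasp; the last joint's range is limited). The gripper opens to 85 mm and grips with 20 to 120 N. Pads are 22 mm wide; open, the fingers measure 114 mm over their backs; the gripper's body (76 mm by 85 mm) begins 54 mm behind the grasp point. The pads swing forward as they close: fully open they stand 13 mm farther back than shut.
Start: joints at [1.218, 0.353, 1.633, -0, 1.155, -0.002], TCP at [214.779, 586.939, 231.281] pointing down, gripper open.
Joint ranges: [-2.63, 2.63], [-0.92, 2.1], [0.06, 2.66], [-1.3, 4.44], [0, 2.69], [-3.02, 3.02]. Speed limits (rad/s): [2.22, 2.22, 2.79, 3.14, 3.14, 3.14].

### API

Orientations are given as [roll, pitch, yaw] about the fixed x, y, z axes, in that order (R = Rz(yaw) Ry(pitch) Rx(roll)).
In Python, from rig import r gives the robot as it stands. The module is installed in compiled form; this text tells all that it offers.
- The arm moves only by the tool play_rows, never from a script. Its argument "rows" is a list of rows, each an object with "dp": the shift along the tool's x, y, z in units of 40 mm (1.0 is 40 mm), a list of three; "turn": the turn, a rotation vector about the tool's x, y, z in units of 6 degrees (1.0 is 6 degrees), a list of three; "fingers": the closure, from 0 (fully open) to 1 (shut). In form: [{"dp": [tx, ty, tz], "turn": [wx, wy, wz], "fingers": fingers}, ...]. A call has 1 to 5 rows; each row shifts and turns the commanded pose from where the row before left it, along the tool's axes as they then stand; what a row does not reach is not made up. A row lasts 1/12 s, in which the tool goes at most 41.7 mm and 7.16 degrees, less where a joint would pass 70% of its speed; a pose out of reach is approached as far as the arm can. A call is refused whole if a number of a shift passes 1 or a number of a turn 1, either way. A call with a gripper value outside its range is refused whole. The fingers move at their own pace and stop on an object; "force" is the grip in N (left out, the last holds). Time passes only in rows, so rows that do not move let the fingers close. It gives the time, the measured TCP pose, the force, the opening and the grip force at its end, in the units of the state.
- r.sense(): the state, without advancing time (a new reading comes with each control period).
- r.grab_frame(name): name is "side" or "top"; returns a dict with "pixels" (480x640x3 uint8, red, green, blue), "fx", "fy", "cx", "cy" (pixels), "dist" ([k1, k2, p1, p2, k3] as OpenCV has them; the pictures are not rectified), "pose" (4x4, takes a point from camera to world coordinates). Camera axes: x right, y down, z forward; pixel columns grow to the right and rows downward; lengths in mm; the calibration is good to about 2 mm. A picture is of the moment at which its call begins. There is no depth.
- r.sign_off(): hands the job in; it is judged then, once.
The state is a dict: "clock": time; "qpos": joint angles; "qvel": joint speeds; "joint_efforts": joint torques, N m; "eef_pos": TCP position; "tcp_rot": TCP orientation; "contact_force": force on the tool from outside, world axes, zero at the start; "wrist_torque": the same for the moment, N m; "opening": opening from 0.0 (shut) to 1.0 (fully open); "grasp_force": force on a finger pad.
Only numpy, scipy, OpenCV 4.12 (cv2) and the standard library are available. Lean on these libraries where they do the work, as an engineer would, in place of code of your own. Each camera call takes 0.05 s, during which the arm holds its last target. There are 200 camera calls.

### The job

The grinding stones are back in their plywood case: push its open lid down with the fingertips until it is fully shut, then push the red pin of the bolt on the case's front all the way along, so that the bolt runs home through the staple on the lid. Leave the case standing where it is, without lifting it or pushing it away, and leave the glue tin, the tape measure and the cork block beside it where they are.

Things in the scene. Friction and masses are not known exactly. Their poses are not given: they have to be found in the camera images.
- case: loose plywood case of about 2.5 kg, 180 (x) x 260 (y) x 60 mm high, holding three small grinding stones fixed in a dark insert. Origin: centre of its underside, on the worktop; z up; its x points from its front (towards the robot) to its hinges at the back, y along its length to its left. The lid covers the rear 135 mm; the front 45 mm (x -90 to -45) is a flat solid deck, its top at z 60, on which the bolt is mounted. It slides on the worktop if pushed with some 10 to 25 N
- lid (a joint): angle of the case's lid, rad: 0 shut flat on the rim, growing as it opens upward, stop at 1.6; starts at 1.0 to 1.45, leaning towards the robot. A plain plywood plate 135 mm from hinge to front edge, 260 mm long, 10 mm thick. The hinge line is parallel to the case's y, at x +90, z 60 in the case frame, on the lid's underside. Stiff hinge: the lid stays at any angle and needs about 2 to 5 N near its front edge to move
- lid_edge (a point): middle of the lid's front edge, on its outer face (the upper face when shut, the far face when open): 135 mm from the hinge line and 10 mm off the underside. When shut it lies at x -45, y 0, z 70 in the case frame
- lid_hinge (a point): middle of the lid's hinge line, at (90, 0, 60) mm in the case frame
- bolt (a joint): travel of the slide bolt, m: 0 withdrawn, 0.040 its stop, fully home; starts at 0 to 0.008; moves along the case's +y (to its left); takes about 2 N and stays where it is left. Home, the steel rod (8 mm thick, axis 67 mm above the worktop) runs through the steel staple that sticks out 35 mm from the lid's front edge at y 16 to 30 in the case frame and 16 mm proud of the lid's underside
- pin_top (a point): middle of the top of the bolt's red upright pin: 12 mm in diameter, from 3 mm above the deck to 93 mm above the worktop. At travel 0 it stands at (-67, -85) mm in the case frame, at 0.040 at (-67, -45). The deck on its right (-y) side is bare out to the case's end at y -130; on its left are the bolt's rod and guides, up to 74 mm above the worktop
- glue_tin: loose bystander: black and yellow glue tin with a black cap, 72 x 74 x 108 mm high, standing left of the case; origin at the centre of its underside
- tape_measure: loose bystander: yellow and black tape measure, 34 x 86 x 70 mm high, standing right of the case; origin at the centre of its underside
- cork_block: loose bystander: brown cork sanding block, 105 x 50 x 32 mm high, lying right of the case; origin at the centre of its underside

How it is judged (in metres and radians):
On the way, in this order (a step that is already met when the one before it is completed fails the run):
1. the lid is pushed fully shut (value of joint lid below 0.03 rad), for 0.2 s.
2. the bolt is pushed home (value of joint lid below 0.03 rad and value of joint bolt above 0.036 m), for 0.2 s.
At the end, for the whole second after the job is handed in: The lid is shut within 0.03 rad, the bolt is within 4 mm of its stop, the case stands flat within 60 mm of where it stood, the glue tin, tape measure and cork block are within 30 mm of where they were, and everything is at rest (all of step 2 and distance of case from where it was at the start of the episode below 0.06 m and angle between case's own z axis and vertical below 0.05 rad and linear speed of each of case, glue_tin, tape_measure, cork_block below 0.02 m/s and distance of each of glue_tin, tape_measure, cork_block from where it was at the start of the episode below 0.03 m); the robot touches nothing.
It fails at once if the glue tin is shifted more than 30 mm or lifted (distance of glue_tin from where it was at the start of the episode above 0.03 m or height (world z) of glue_tin above 0.02 m).
It fails at once if the tape measure is shifted more than 30 mm or lifted (distance of tape_measure from where it was at the start of the episode above 0.03 m or height (world z) of tape_measure above 0.02 m).
It fails at once if the cork block is shifted more than 30 mm or lifted (distance of cork_block from where it was at the start of the episode above 0.03 m or height (world z) of cork_block above 0.02 m).
It fails at once if the case is lifted or carried off: raised over 15 mm or shifted over 60 mm (height (world z) of case above 0.015 m or distance of case from where it was at the start of the episode above 0.06 m).
It fails at once if the bolt is pushed across while the lid is still open (value of joint bolt above 0.02 m and value of joint lid above 0.1 rad).
It also fails if it takes over 48 s, if anything falls off the work surface, if the arm or the gripper's body presses on something with over 40 N, if the wrist force passes 120 N, or if a joint passes its speed limit or range.

## Working session

There is one attempt and no reset: what is moved stays moved. The work goes in short steps, Python scripts to look and compute and a tool call to move; the robot and the scene stay as the last step left them, time stands still between calls to the robot, and variables do not carry over. Pictures are saved under pics/ and viewed, at most 10 in all, crops included, and the job is handed in when it is done.

Besides the shell and the picture viewer there is one more tool, called after "Request:" as a command line: name --argument value ..., lists and objects as JSON in quotes. play_rows: Moves the arm, as the interface text tells. Its arguments: {"type":"object","properties":{"rows":{"type":"array"},"force":{"type":"number"}},"required":["rows"]}

```bash
mkdir -p pics
cat > h.py <<'E'
import numpy as np, cv2, pickle
from rig import r
def grab(n,f):
    d=r.grab_frame(n); cv2.imwrite(f'pics/{f}.png',d['pixels'][:,:,::-1]); pickle.dump(d,open(f'pics/{f}.pkl','wb')); return d
def load(f): return pickle.load(open(f'pics/{f}.pkl','rb'))
def K(d): return np.array([[d['fx'],0,d['cx']],[0,d['fy'],d['cy']],[0,0,1.]])
def proj(d,P):
    T=np.linalg.inv(np.array(d['pose'])); p=np.atleast_2d(P)@T[:3,:3].T+T[:3,3]
    return cv2.projectPoints(p,np.zeros(3),np.zeros(3),K(d),np.array(d['dist'],float))[0][:,0]
def onz(d,uv,z):
    u=cv2.undistortPoints(np.array(uv,float).reshape(-1,1,2),K(d),np.array(d['dist'],float))[:,0]
    T=np.array(d['pose']); v=np.c_[u,np.ones(len(u))]@T[:3,:3].T
    return T[:3,3]+v*((z-T[2,3])/v[:,2:])
E
python3 - <<'E'
from h import *
a=grab('top','t0');b=grab('side','s0')
for d in(a,b): print(np.round(d['pose'],2))
print(r.sense())
E
```

```text
[[-2.00000e-02 -9.90000e-01  1.50000e-01  4.36290e+02]
 [-1.00000e+00  2.00000e-02 -1.00000e-02  8.66000e+00]
 [ 0.00000e+00 -1.50000e-01 -9.90000e-01  1.02133e+03]
 [ 0.00000e+00  0.00000e+00  0.00000e+00  1.00000e+00]]
[[-9.8000e-01 -1.1000e-01  1.8000e-01  4.0490e+02]
 [-2.1000e-01  5.2000e-01 -8.3000e-01  8.9598e+02]
 [-0.0000e+00 -8.5000e-01 -5.3000e-01  6.2153e+02]
 [ 0.0000e+00  0.0000e+00  0.0000e+00  1.0000e+00]]
{'clock': 0.1, 'qpos': array([ 1.21759553e+00,  3.53545660e-01,  1.63407017e+00, -3.44945397e-05,
        1.15518755e+00, -2.38659325e-03]), 'qvel': array([-1.99253805e-05, -1.31674393e-03, -2.27035350e-03, -6.88577215e-04,
        2.07509366e-04,  4.54604762e-04]), 'joint_efforts': array([-8.64563026e-04, -6.06356049e+01, -3.42820501e+01, -4.70191071e-05,
        3.86024360e-03, -9.13674000e-06]), 'eef_pos': array([214.64356113, 586.53149211, 230.65305054]), 'tcp_rot': array([-3.14038185e+00,  2.86515593e-05,  2.79079242e+00]), 'contact_force': array([ 0.64289779, -0.62864355, -0.89576277]), 'wrist_torque': array([-0.00769381, -0.0004647 ,  0.0066966 ]), 'grasp_force': 0.0, 'opening': 0.9993376525163112}
```

View pics/t0.png

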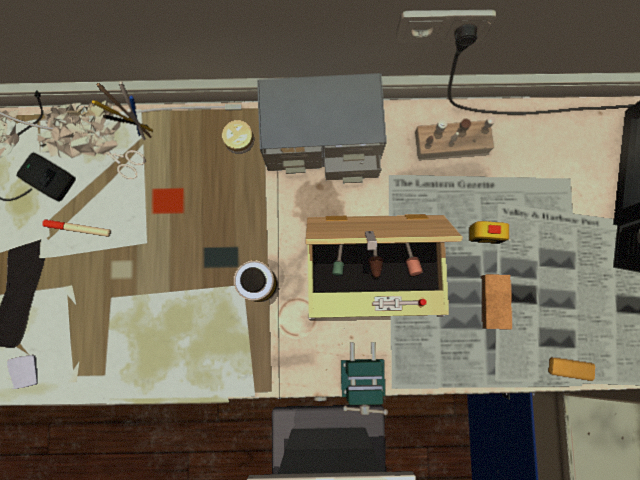

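View pics/s0.png

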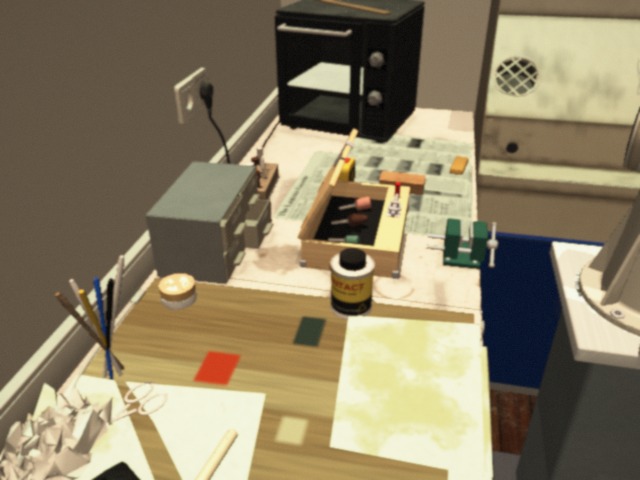

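The top view shows the case at (310–450, 215–318), with its lid nearly upright and the red pin at (423,302). The tin is at (255,281), the tape at (490,232), the cork at (497,302) and a vise at (365,380). I'll enlarge the top view to get corners.

Run:
```python
from h import *
a=load('t0');b=load('s0')
cv2.imwrite('pics/c1.png',cv2.resize(a['pixels'][200:400,290:490,::-1],(800,800),interpolation=cv2.INTER_CUBIC)[:600])
cv2.imwrite('pics/c2.png',cv2.resize(b['pixels'][120:285,290:510,::-1],(800,600),interpolation=cv2.INTER_CUBIC))
print(a['fx'],b['fx'],proj(a,[[214,587,230],[0,0,0]]),proj(b,[[214,587,230]]))
```

```text
514.5051677460093 568.2836759094395 [[-66.57542732 483.47124039]
 [333.45427421 561.84864525]] [[654.75095345 491.56477861]]
```

View pics/c1.png

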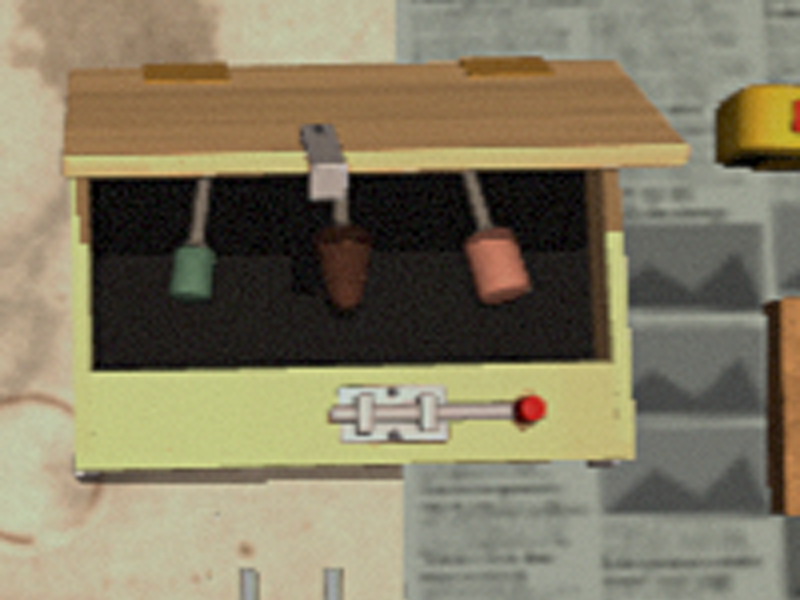

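View pics/c2.png

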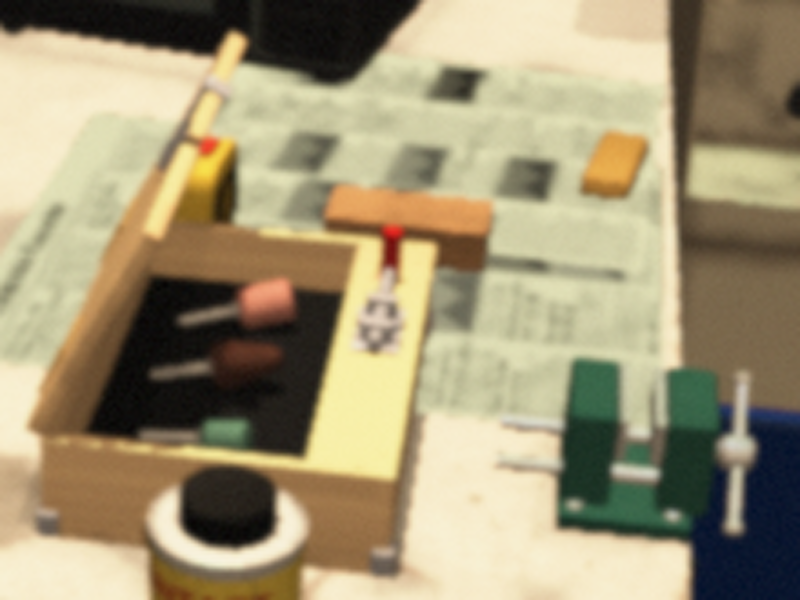

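```bash
cat > fit.py <<'E'
from h import *
from scipy.optimize import least_squares
def c2w(p,P): 
    c,s=np.cos(p[2]),np.sin(p[2]); P=np.atleast_2d(P).astype(float)
    return np.c_[p[0]+c*P[:,0]-s*P[:,1],p[1]+s*P[:,0]+c*P[:,1],P[:,2]]
def lidp(th,d,y,o): return [90-d*np.cos(th)+o*np.sin(th),y,60+d*np.sin(th)+o*np.cos(th)]
E
python3 - <<'E'
from fit import *
a=load('t0');b=load('s0')
C1=lambda u,v:(290+u/4-.4,200+v/4-.4); C2=lambda u,v:(290+u*220/800-.4,120+v*165/600-.4)
def model(p):
    A=[[-90,130,60],[-90,-130,60],[-67,-85+p[4],93],lidp(p[3],135,130,10),lidp(p[3],135,-130,10),lidp(p[3],135,130,0),lidp(p[3],135,-130,0)]
    B=[[-90,130,60],[-90,-130,60],[-67,-85+p[4],93],lidp(p[3],135,130,5) ]
    return np.r_[proj(a,c2w(p,A)),proj(b,c2w(p,B))]
obs=np.array([C1(78,467),C1(634,460),C1(530,408),C1(65,158),C1(688,147),C1(64,175),C1(688,162),C2(392,478),C2(437,243),C2(394,230),C2(155,232)])
f=lambda p:((model(p)-obs)[:-1]).ravel()
s=least_squares(f,[500,0,0,1.2,4],x_scale=[10,10,.1,.1,5],loss='soft_l1')
print(s.x.round(3)); print((model(s.x)-obs).round(1))
p=s.x;np.save('p.npy',p)
print('edge',c2w(p,lidp(p[3],135,0,10)),'pin',c2w(p,[-67,-85+p[4],93]))
print('tin',onz(a,[(255,281)],100),'tape',onz(a,[(490,232)],70),'cork',onz(a,[(497,302)],32),'vise',onz(a,[(351,345),(385,362),(345,412)],60))
E
```

```text
[ 5.38615e+02 -9.32580e+01 -5.00000e-03  1.08900e+00  9.20500e+00]
[[-0.7  0.1]
 [ 0.5 -0.5]
 [ 0.1 -0.2]
 [-0.6 -0.9]
 [ 0.9 -0.6]
 [-0.2  0.6]
 [ 0.5  1.4]
 [ 0.3  0.4]
 [ 0.1  0.4]
 [-0.2  0.3]
 [-0.8  0.6]]
edge [[574.89166702 -93.42146847 184.25333628]] pin [[ 471.27337748 -168.75013475   93.        ]]
tin [[513.60801143 130.59464425 100.        ]] tape [[ 599.22448882 -307.42689482   70.        ]] cork [[ 469.29259341 -324.06541868   32.        ]] vise [[ 395.68398414  -40.25696377   60.        ]
 [ 363.79050167 -101.56111197   60.        ]
 [ 277.12019615  -26.10624882   60.        ]]
```

Request:
play_rows --rows '[{"dp":[0,0,-0.5],"turn":[0,0,0.97],"fingers":1},{"dp":[0,0,-0.5],"turn":[0,0,0.97],"fingers":1},{"dp":[0,0,0],"turn":[0,0,0.97],"fingers":1},{"dp":[0,0,0],"turn":[0,0,0.97],"fingers":1},{"dp":[0,0,0],"turn":[0,0,0.97],"fingers":1}]'

```text
clock: 0.52
eef_pos: [214.8, 586.9, 271.4]
tcp_rot: [3.142, -0.0, 2.278]
contact_force: [-0.1, 0.4, -0.5]
opening: 0.295
grasp_force: 0.0
```

Request:
play_rows --rows '[{"dp":[0,0,0],"turn":[0,0,0.97],"fingers":1},{"dp":[0,0,0],"turn":[0,0,0.97],"fingers":1},{"dp":[0,0,0],"turn":[0,0,0.97],"fingers":1},{"dp":[0,0,0],"turn":[0,0,0.97],"fingers":1},{"dp":[0,0,0],"turn":[0,0,0.97],"fingers":1}]'

```text
clock: 0.93
eef_pos: [214.7, 586.7, 270.9]
tcp_rot: [-3.141, 0.001, 1.77]
contact_force: [-0.3, -0.3, 0.4]
opening: 0.002
grasp_force: 0.0
```

Request:
play_rows --rows '[{"dp":[0,0,0],"turn":[0,0,0.97],"fingers":1},{"dp":[0,0,0],"turn":[0,0,0.97],"fingers":1},{"dp":[0,0,0],"turn":[0,0,0],"fingers":1}]'

```text
clock: 1.18
eef_pos: [214.7, 586.7, 270.9]
tcp_rot: [-3.141, 0.001, 1.567]
contact_force: [-0.2, -0.1, -0.3]
opening: -0.002
grasp_force: 0.0
```

Request:
play_rows --rows '[{"dp":[-0.88,0.5,0],"turn":[0,0,0],"fingers":1},{"dp":[-0.88,0.5,0],"turn":[0,0,0],"fingers":1},{"dp":[-0.88,0.5,0],"turn":[0,0,0],"fingers":1},{"dp":[-0.88,0.5,0],"turn":[0,0,0],"fingers":1},{"dp":[-0.88,0.5,0],"turn":[0,0,0],"fingers":1}]'

```text
clock: 1.6
eef_pos: [315.3, 409.3, 271.1]
tcp_rot: [-3.142, 0.0, 1.576]
contact_force: [0.7, -0.5, -0.2]
opening: -0.002
grasp_force: 0.0
```

Request:
play_rows --rows '[{"dp":[-0.88,0.5,0],"turn":[0,0,0],"fingers":1},{"dp":[-0.88,0.5,0],"turn":[0,0,0],"fingers":1},{"dp":[-0.88,0.5,0],"turn":[0,0,0],"fingers":1},{"dp":[-0.88,0.5,0],"turn":[0,0,0],"fingers":1},{"dp":[-0.88,0.5,0],"turn":[0,0,0],"fingers":1}]'

```text
clock: 2.02
eef_pos: [415.6, 233.3, 271.4]
tcp_rot: [3.141, -0.0, 1.576]
contact_force: [0.5, 0.4, -0.4]
opening: 0.001
grasp_force: 0.0
```

Request:
play_rows --rows '[{"dp":[-0.88,0.5,0],"turn":[0,0,0],"fingers":1},{"dp":[-0.88,0.5,0],"turn":[0,0,0],"fingers":1},{"dp":[-0.88,0.5,0],"turn":[0,0,0],"fingers":1},{"dp":[-0.88,0.5,0],"turn":[0,0,0],"fingers":1},{"dp":[-0.88,0.5,0],"turn":[0,0,0],"fingers":1}]'

```text
clock: 2.43
eef_pos: [515.8, 57.2, 271.3]
tcp_rot: [3.142, -0.0, 1.576]
contact_force: [0.6, 0.3, -0.3]
opening: -0.005
grasp_force: 0.0
```

Request:
play_rows --rows '[{"dp":[-0.88,0.5,0],"turn":[0,0,0],"fingers":1},{"dp":[-0.88,0.5,0],"turn":[0,0,0],"fingers":1},{"dp":[-0.88,0.5,0],"turn":[0,0,0],"fingers":1},{"dp":[-0.88,0.5,0],"turn":[0,0,0],"fingers":1},{"dp":[-0.88,0.5,0],"turn":[0,0,0],"fingers":1}]'

```text
clock: 2.85
eef_pos: [616.0, -118.7, 271.0]
tcp_rot: [-3.141, -0.0, 1.575]
contact_force: [1.5, 0.5, 0.6]
opening: 0.001
grasp_force: 0.0
```

Request:
play_rows --rows '[{"dp":[0,0,0.7],"turn":[0,0,0],"fingers":1},{"dp":[0,0,0.7],"turn":[0,0,0],"fingers":1},{"dp":[0,0,0.7],"turn":[0,0,0],"fingers":1},{"dp":[0,0,0.4],"turn":[0,0,0],"fingers":1},{"dp":[0,0,0],"turn":[0,0,0],"fingers":1}]'

```text
clock: 3.27
eef_pos: [612.8, -116.3, 166.9]
tcp_rot: [-3.135, -0.001, 1.575]
contact_force: [-0.9, 0.3, 0.1]
opening: -0.002
grasp_force: 0.0
```

Run:
```python
from fit import *
d=grab('side','s1')
cv2.imwrite('pics/c3.png',cv2.resize(d['pixels'][60:285,260:560,::-1],(800,600),interpolation=cv2.INTER_CUBIC))
p=np.load('p.npy'); 
q=[]
for th in np.linspace(1.09,0,12): q.append(c2w(p,lidp(th,120,-25,10))[0]+[14.5,0,0])
q=np.array(q);print(np.c_[q[:,[0,2]],np.r_[[[0,0]],np.diff(q[:,[0,2]],axis=0)/40]].round(2))
```

```text
[[ 5.9637e+02  1.7102e+02  0.0000e+00  0.0000e+00]
 [ 5.8562e+02  1.6586e+02 -2.7000e-01 -1.3000e-01]
 [ 5.7542e+02  1.5967e+02 -2.5000e-01 -1.5000e-01]
 [ 5.6590e+02  1.5249e+02 -2.4000e-01 -1.8000e-01]
 [ 5.5712e+02  1.4441e+02 -2.2000e-01 -2.0000e-01]
 [ 5.4919e+02  1.3550e+02 -2.0000e-01 -2.2000e-01]
 [ 5.4219e+02  1.2585e+02 -1.8000e-01 -2.4000e-01]
 [ 5.3617e+02  1.1555e+02 -1.5000e-01 -2.6000e-01]
 [ 5.3119e+02  1.0471e+02 -1.2000e-01 -2.7000e-01]
 [ 5.2732e+02  9.3430e+01 -1.0000e-01 -2.8000e-01]
 [ 5.2458e+02  8.1820e+01 -7.0000e-02 -2.9000e-01]
 [ 5.2300e+02  7.0000e+01 -4.0000e-02 -3.0000e-01]]
```

View pics/c3.png

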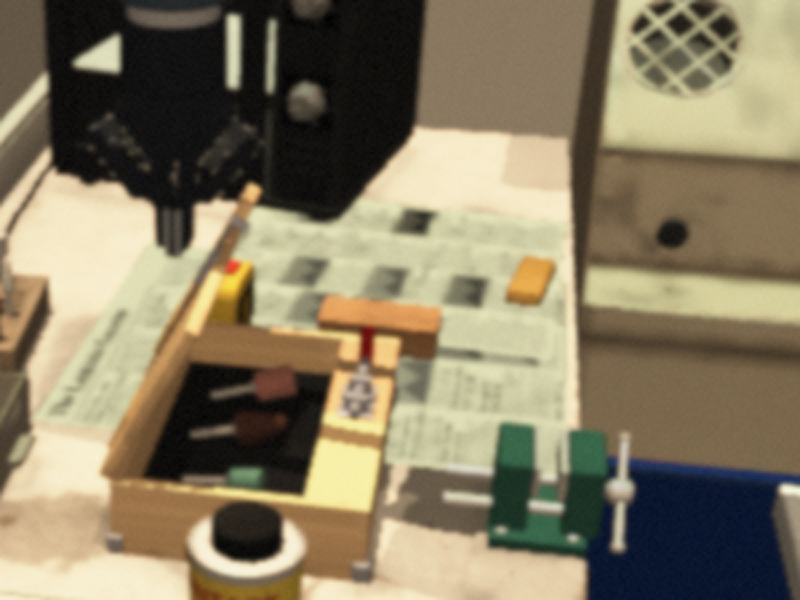

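The fingertips, at (175,250) in the crop, are behind the open lid, and the path is clear. Now I push along the lid's arc.

Request:
play_rows --rows '[{"dp":[0,-0.4,-0.1],"turn":[0,0,0],"fingers":1},{"dp":[0,-0.27,0.1],"turn":[0,0,0],"fingers":1},{"dp":[0,-0.27,0.15],"turn":[0,0,0],"fingers":1},{"dp":[0,-0.25,0.18],"turn":[0,0,0],"fingers":1}]'

```text
clock: 3.65
eef_pos: [569.4, -116.9, 160.6]
tcp_rot: [3.137, 0.001, 1.574]
contact_force: [-0.3, -0.6, 1.3]
opening: -0.001
grasp_force: 1.0
```

Request:
play_rows --rows '[{"dp":[0,-0.22,0.2],"turn":[0,0,0],"fingers":1},{"dp":[0,-0.2,0.22],"turn":[0,0,0],"fingers":1},{"dp":[0,0,0],"turn":[0,0,0],"fingers":1}]'

```text
clock: 3.9
eef_pos: [549.3, -116.5, 140.4]
tcp_rot: [-3.14, -0.0, 1.573]
contact_force: [0.6, -0.4, -0.7]
opening: -0.0
grasp_force: 0.0
```

Run:
```python
from fit import *
d=grab('side','s2')
cv2.imwrite('pics/c4.png',cv2.resize(d['pixels'][60:285,260:560,::-1],(800,600),interpolation=cv2.INTER_CUBIC))
print(r.sense()['contact_force'],r.sense()['eef_pos'])
```

```text
[ 0.40780108 -0.29245903  0.02860727] [ 550.23427199 -116.61717811  140.9192437 ]
```

View pics/c4.png

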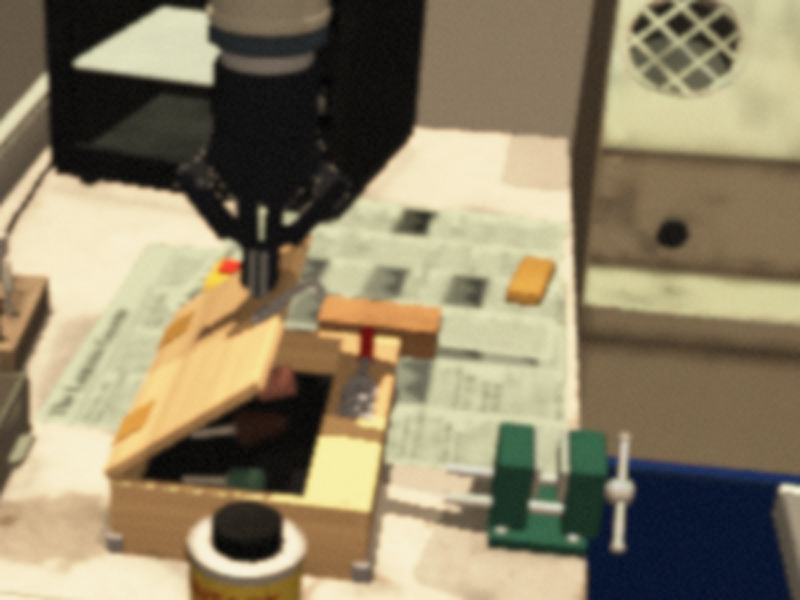

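The lid has come down to about 0.7 rad with the fingertips, at (260,290), on its outer face. The case hasn't moved, so I continue along the arc.

Request:
play_rows --rows '[{"dp":[0,-0.18,0.24],"turn":[0,0,0],"fingers":1},{"dp":[0,-0.15,0.26],"turn":[0,0,0],"fingers":1},{"dp":[0,-0.12,0.27],"turn":[0,0,0],"fingers":1},{"dp":[0,-0.1,0.28],"turn":[0,0,0],"fingers":1}]'

```text
clock: 4.28
eef_pos: [529.7, -116.8, 99.5]
tcp_rot: [3.141, 0.0, 1.572]
contact_force: [-1.0, 0.0, 1.5]
opening: -0.003
grasp_force: 0.8
```

Request:
play_rows --rows '[{"dp":[0,-0.07,0.29],"turn":[0,0,0],"fingers":1},{"dp":[0,-0.02,0.2],"turn":[0,0,0],"fingers":1},{"dp":[0,0,0.1],"turn":[0,0,0],"fingers":1},{"dp":[0,0,0.05],"turn":[0,0,0],"fingers":1},{"dp":[0,0,0],"turn":[0,0,0],"fingers":1}]'

```text
clock: 4.7
eef_pos: [526.0, -116.7, 73.6]
tcp_rot: [3.142, -0.0, 1.572]
contact_force: [-0.2, -0.8, -0.8]
opening: -0.003
grasp_force: 0.0
```

Not on the rim yet (no reaction force); I'll press gently, a few mm at a time.

Request:
play_rows --rows '[{"dp":[0,0,0.05],"turn":[0,0,0],"fingers":1},{"dp":[0,0,0.05],"turn":[0,0,0],"fingers":1},{"dp":[0,0,0],"turn":[0,0,0],"fingers":1}]'

```text
clock: 4.95
eef_pos: [526.1, -116.8, 70.1]
tcp_rot: [3.141, 0.0, 1.572]
contact_force: [0.7, -0.1, 0.9]
opening: 0.007
grasp_force: 0.4
```

Request:
play_rows --rows '[{"dp":[0,0,0.04],"turn":[0,0,0],"fingers":1},{"dp":[0,0,0],"turn":[0,0,0],"fingers":1},{"dp":[0,0,0],"turn":[0,0,0],"fingers":1}]'

```text
clock: 5.2
eef_pos: [526.2, -116.9, 69.9]
tcp_rot: [3.14, 0.0, 1.572]
contact_force: [-5.6, 1.1, 21.0]
opening: -0.003
grasp_force: 10.4
```

Request:
play_rows --rows '[{"dp":[0,0,0],"turn":[0,0,0],"fingers":1},{"dp":[0,0,-0.6],"turn":[0,0,0],"fingers":1},{"dp":[0,0,-0.9],"turn":[0,0,0],"fingers":1},{"dp":[-0.75,-0.46,0],"turn":[0,0,0],"fingers":1},{"dp":[-0.75,-0.46,0],"turn":[0,0,0],"fingers":1}]'

```text
clock: 5.62
eef_pos: [491.0, -177.1, 130.5]
tcp_rot: [3.136, 0.002, 1.575]
contact_force: [-1.0, -0.7, -1.0]
opening: 0.003
grasp_force: 0.0
```

Request:
play_rows --rows '[{"dp":[-0.75,-0.46,0],"turn":[0,0,0],"fingers":1},{"dp":[0,0,0],"turn":[0,0,0],"fingers":1}]'

```text
clock: 5.78
eef_pos: [468.0, -210.4, 128.5]
tcp_rot: [-3.141, 0.001, 1.57]
contact_force: [0.1, 0.8, 0.2]
opening: -0.002
grasp_force: 0.0
```

Run:
```python
from fit import *
d=grab('top','t1'); print(r.sense()['eef_pos'])
cv2.imwrite('pics/c5.png',cv2.resize(d['pixels'][200:350,290:490,::-1],(800,600),interpolation=cv2.INTER_CUBIC))
```

```text
[ 469.27477251 -208.88584069  128.46185623]
```

View pics/c5.png

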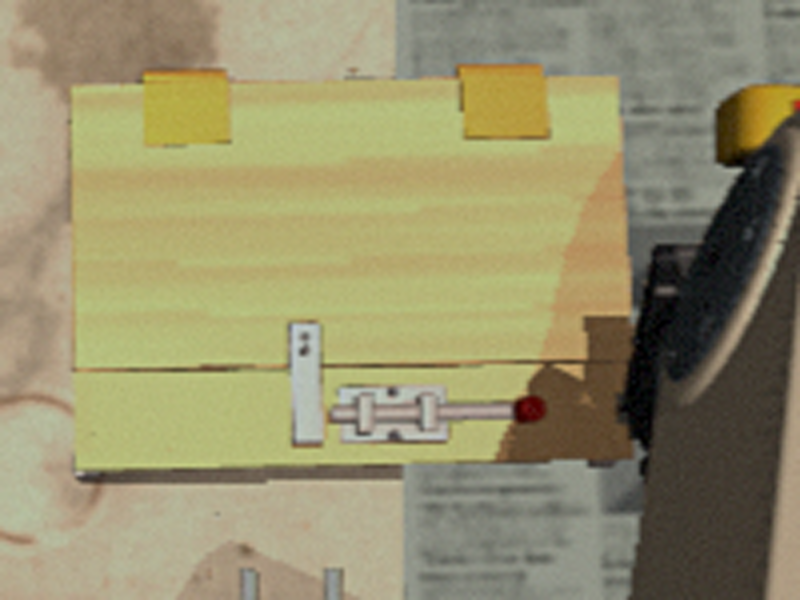

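The lid is shut, the case is where it was, and the pin is still at (530,408). Next I descend to its right.

Request:
play_rows --rows '[{"dp":[0,0.04,0.7],"turn":[0,0,0],"fingers":1},{"dp":[0,0,0.5],"turn":[0,0,0],"fingers":1},{"dp":[0,0,0.2],"turn":[0,0,0],"fingers":1},{"dp":[0,0,0],"turn":[0,0,0],"fingers":1}]'

```text
clock: 6.17
eef_pos: [471.1, -205.8, 70.4]
tcp_rot: [-3.139, -0.001, 1.572]
contact_force: [0.2, 0.1, 0.6]
opening: -0.005
grasp_force: 0.0
```

Request:
play_rows --rows '[{"dp":[0.3,0,0],"turn":[0,0,0],"fingers":1},{"dp":[0.2,0,0],"turn":[0,0,0],"fingers":1},{"dp":[0.2,0,0],"turn":[0,0,0],"fingers":1},{"dp":[0.2,0,0],"turn":[0,0,0],"fingers":1},{"dp":[0,0,0],"turn":[0,0,0],"fingers":1}]'

```text
clock: 6.58
eef_pos: [472.3, -169.2, 72.8]
tcp_rot: [3.141, -0.0, 1.573]
contact_force: [-1.0, 1.1, -0.8]
opening: 0.001
grasp_force: 0.0
```

Request:
play_rows --rows '[{"dp":[0.15,0,0],"turn":[0,0,0],"fingers":1},{"dp":[0.1,0,0],"turn":[0,0,0],"fingers":1},{"dp":[0,0,0],"turn":[0,0,0],"fingers":1}]'

```text
clock: 6.83
eef_pos: [472.1, -160.2, 72.3]
tcp_rot: [3.141, -0.0, 1.572]
contact_force: [0.7, -0.1, -0.1]
opening: -0.001
grasp_force: 0.0
```

Request:
play_rows --rows '[{"dp":[0.04,0,0],"turn":[0,0,0],"fingers":1},{"dp":[0.04,0,0],"turn":[0,0,0],"fingers":1},{"dp":[0,0,0],"turn":[0,0,0],"fingers":1}]'

```text
clock: 7.08
eef_pos: [472.0, -157.6, 72.1]
tcp_rot: [3.142, -0.0, 1.572]
contact_force: [0.8, -0.3, 0.5]
opening: 0.002
grasp_force: 0.0
```

Request:
play_rows --rows '[{"dp":[0.05,0,0],"turn":[0,0,0],"fingers":1},{"dp":[0,0,0],"turn":[0,0,0],"fingers":1},{"dp":[0,0,0],"turn":[0,0,0],"fingers":1}]'

```text
clock: 7.33
eef_pos: [472.0, -156.0, 72.1]
tcp_rot: [3.142, 0.001, 1.572]
contact_force: [-0.2, -4.2, 0.3]
opening: 0.001
grasp_force: 2.4
```

Request:
play_rows --rows '[{"dp":[0.05,0,0],"turn":[0,0,0],"fingers":1},{"dp":[0,0,0],"turn":[0,0,0],"fingers":1},{"dp":[0,0,0],"turn":[0,0,0],"fingers":1}]'

```text
clock: 7.58
eef_pos: [472.0, -154.9, 72.1]
tcp_rot: [3.141, 0.002, 1.573]
contact_force: [-1.5, -10.9, -0.2]
opening: -0.004
grasp_force: 5.5
```

A reaction of 11 N at the expected position means the bolt is at its stop. I'll back off and check.

Request:
play_rows --rows '[{"dp":[0,0,0],"turn":[0,0,0],"fingers":1},{"dp":[-0.5,0,0],"turn":[0,0,0],"fingers":1},{"dp":[-0.2,0,-0.8],"turn":[0,0,0],"fingers":1},{"dp":[0,0,-1],"turn":[0,0,0],"fingers":1},{"dp":[0,0,-1],"turn":[0,0,0],"fingers":1}]'

```text
clock: 8.0
eef_pos: [470.9, -181.4, 184.5]
tcp_rot: [-3.139, -0.002, 1.571]
contact_force: [1.2, -0.7, 0.4]
opening: -0.004
grasp_force: 0.0
```

Request:
play_rows --rows '[{"dp":[-0.9,-0.3,0],"turn":[0,0,0],"fingers":1},{"dp":[-0.9,-0.3,0],"turn":[0,0,0],"fingers":1},{"dp":[0,0,0],"turn":[0,0,0],"fingers":1}]'

```text
clock: 8.25
eef_pos: [447.2, -257.9, 185.2]
tcp_rot: [3.14, 0.003, 1.57]
contact_force: [0.8, -0.2, -0.9]
opening: -0.003
grasp_force: 0.0
```

Run:
```python
from fit import *
d=grab('top','t2'); p=np.load('p.npy')
print(r.sense()['eef_pos'],(proj(d,c2w(p,[[-67,-45,93],[-67,-49,93]]))-[290,200])*4+1.6)
cv2.imwrite('pics/c6.png',cv2.resize(d['pixels'][200:350,290:490,::-1],(800,600),interpolation=cv2.INTER_CUBIC))
```

```text
[ 447.31912083 -255.70474464  184.45032596] [[462.06671825 408.36756559]
 [470.95751814 408.21641516]]
```

View pics/c6.png

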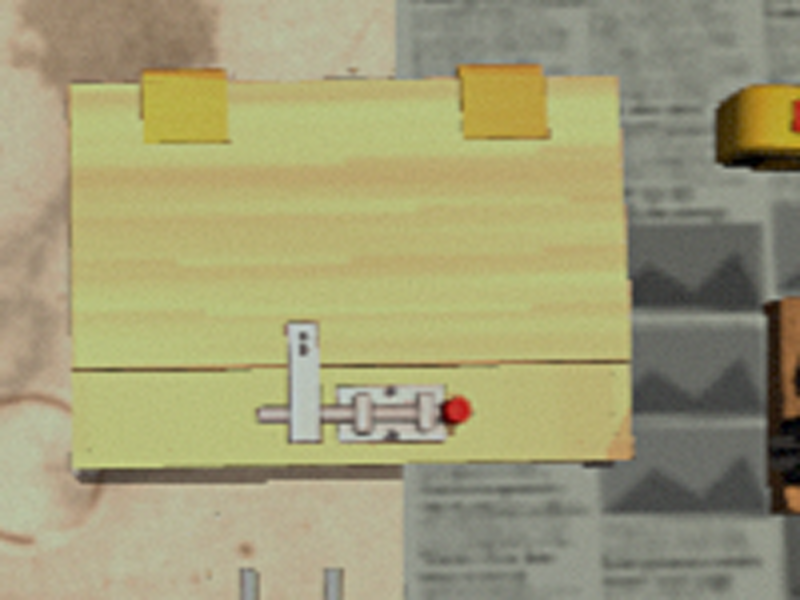

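The rod runs through the staple at (303,412). The pin is at (456,410), which is its home position allowing for about 1 mm of case shift. Everything else is undisturbed, so I hand in.

```bash
python3 -c "
from rig import r
print(r.sign_off())"
```

```text
the job is handed in; nothing more can be done
None
```

The lid is fully shut and the bolt is home through the staple; the case moved only about 1 mm and I saw no sign of the bystanders moving. The job is handed in, but the sign-off gave no verdict.

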